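Pull-test a lifting key on the bench gauge

TASK

Pull-test the long lifting key: hook its T-foot into the claw of the bench pull gauge, pull the key by its handle until the gauge's pointer is level with the brass marker (never more than a centimetre past it) and keep it there for about two seconds. Then ease the gauge fully home without letting it snap back, lift the key out and lay it flat in the aluminium tray without dropping it. Leave the short key, the jar and the screwdriver where they are.

Things in the scene. Friction and masses are not known exactly. Their poses are not given: they have to be found in the camera images.
- key_grip (a point): Centre of the wooden handle of the long lifting key (177 mm long, 0.3-0.65 kg, loose, flat on the bench), 14 above its underside; x along the shank to the foot, z up. Handle waist 26 wide, 28 high, 70 long between steel end caps (16 long, 40 wide, 28 high); then a steel shank (12 round, 60 long) and a T-foot plate. Centre of mass 30-40 mm towards the foot.
- key_foot (a point): Centre of the long key's T-foot plate (10 thick along x, 56 wide along y, 28 high), 116 mm from the handle's centre; same axes as the key.
- short_key_grip (a point): Handle centre of the other lifting key: same handle and foot but a shank of only 18 mm, 135 mm long overall. Not to be moved. The two keys can lie in either place.
- gauge_slide (a joint): How far the gauge's claw is pulled out, m: 0 = fully home, stop at 0.11. A spring pulls it home with 3 N at 0 rising by 1.5 N per cm (about 15 N at 0.08); little damping, it snaps back if let go. Travels along +x of gauge_hook.
- gauge_hook (a point): Centre of the claw's pocket, 45 above the bench; moves with the claw. x is level, the pull direction, away from the spring housing (roughly to the robot's left); z up. Pocket floor 15 below; back wall 16 behind (top 65 above bench); two prongs 13 to 23 ahead (top 69) with a 22 wide gap, open at the top, for the shank. Sides and top are open.
- gauge: Fixed bench gauge: base plate 10 high, reaching 85 mm ahead of the claw; round spring housing 48 across, 60 to 185 mm behind the claw, top 69. Origin on the bench under the claw's home place, x = pull direction. The key goes in from above with its x opposite to this x, foot centre at gauge_hook; when pulling, the foot bears on the prongs 8 mm ahead of that point.
- gauge_pointer (a point): Tip of the claw's pointer, moves with it; same axes as gauge_hook. Sits 15 mm behind and 50 mm to the side (-y) of gauge_hook.
- marker_line (a point): Brass marker clamp (12 by 18 mm, top 48 above the bench) fixed on the gauge's scale rail for this test, 45 to 80 mm ahead of the pointer's home place; this point is its middle line, x as gauge_hook. The pointer is level when both have the same place along x (within 5 mm). Pointer and claw pass beside it freely.
- tray_in (a point): Centre of the inner floor (4 above the bench) of a fixed open aluminium tray, inside 242 mm along x, 142 mm along y, walls 25 high over the bench, 4 thick. The key may lie in it either way round, along its length.
- jar: Bystander: closed glass jar, 70 diameter, 100 high; origin under its centre.
- screwdriver: Bystander: yellow-handled screwdriver, 200 long, lying on the bench.
Not all that is in view belongs to the job. What is shaped like the part that bears key_grip but purple is not meant.

How it is judged (in metres and radians):
On the way, in this order (a step that is already met when the one before it is completed fails the run):
1. the long key's foot sits in the claw, shank between the prongs (x of key_foot in the frame of gauge_hook between -0.014 and 0.014 m and y of key_foot in the frame of gauge_hook between -0.012 and 0.012 m and z of key_foot in the frame of gauge_hook between -0.012 and 0.012 m and angle between the x axis of key_grip and the x axis of gauge_hook, either way round below 0.25 rad), for 0.1 s.
2. pulled by the hooked key, the pointer is level with the marker (5 mm) for 1.5 s (x of key_foot in the frame of gauge_hook between -0.014 and 0.014 m and y of key_foot in the frame of gauge_hook between -0.012 and 0.012 m and z of key_foot in the frame of gauge_hook between -0.012 and 0.012 m and x of gauge_pointer in the frame of marker_line between -0.005 and 0.005 m and contact force between the fingers and key above 1 N), for 1.5 s.
3. the gauge is eased home with the key still in the claw (x of key_foot in the frame of gauge_hook between -0.014 and 0.014 m and y of key_foot in the frame of gauge_hook between -0.012 and 0.012 m and z of key_foot in the frame of gauge_hook between -0.012 and 0.012 m and value of joint gauge_slide below 0.004 m), for 0.1 s.
At the end, for the whole second after the job is handed in: The long key lies flat (within 0.12 rad) and at rest, wholly inside the tray, released; the gauge is home (under 4 mm); the short key, jar and screwdriver are within 20 mm of where they were (x of key_foot in the frame of tray_in between -0.125 and 0.125 m and y of key_foot in the frame of tray_in between -0.075 and 0.075 m and z of key_foot in the frame of tray_in between 0 and 0.026 m and x of key_grip in the frame of tray_in between -0.075 and 0.075 m and y of key_grip in the frame of tray_in between -0.075 and 0.075 m and z of key_grip in the frame of tray_in between 0 and 0.026 m and value of joint gauge_slide below 0.004 m and angle between key_grip's own z axis and vertical below 0.12 rad and linear speed of key below 0.02 m/s and contact force between the fingers and key below 0.1 N and distance of each of short_key_grip, jar, screwdriver from where it was at the start of the episode below 0.02 m); the robot touches nothing.
It fails at once if the gauge is pulled more than 12 mm past the marker (x of gauge_pointer in the frame of marker_line above 0.012 m).
It fails at once if the gauge snaps back (faster than 0.4 m/s) (velocity of joint gauge_slide below -0.4 m/s).
It fails at once if the long key is let go more than about 55 mm above the bench (height (world z) of key_grip above 0.07 m and contact force between the fingers and key below 0.05 N).
It fails at once if the short key, jar or screwdriver is moved more than 20 mm (distance of any of short_key_grip, jar, screwdriver from where it was at the start of the episode above 0.02 m).
It also fails if it takes over 64 s, if anything falls off the work surface, if the arm or the gripper's body presses on something with over 40 N, if the wrist force passes 120 N, or if a joint passes its speed limit or range.

ROBOT

A 6-joint arm with a two-finger parallel gripper is mounted at the origin on the work surface. World frame = base frame: x ahead of the robot, y to its left, z up, the work surface at z = 0. Lengths are in mm, angles in rad, forces in N, time in s.
With the tool pointing down it reaches from about 350 to 975 mm from the base axis. Payload 7.1 kg.
Tool frame: the origin (TCP) lies on the front face of the gripper's body, between the roots of the fingers; the fingertips stand 80 mm ahead of it and the grasp point (between the pads) lies 61 mm ahead of it; z points along the fingers, y is the line along which they close (so a half turn about z gives the same grasp; the last joint's range is limited). The gripper opens to 88 mm and grips with 3 to 60 N. Pads are 20 mm wide; open, the fingers measure 115 mm over their backs; the gripper's body (75 mm by 178 mm) begins 61 mm behind the grasp point.
Start: joints at [1.129, 0.423, 1.63, -0, 1.089, -0.019], TCP at [256.415, 569.962, 302.675] pointing down, gripper open.
Joint ranges: [-3, 3], [-0.9, 2.11], [0.09, 2.58], [-1.31, 4.45], [0.11, 2.69], [-2.54, 2.54]. Speed limits (rad/s): [2.39, 2.39, 3.01, 3.14, 3.14, 3.14].

INTERFACE

Orientations are given as a rotation vector (axis times angle).
In Python, from workcell import readout, vision, close_job gives the robot as it stands.
- The arm moves only by the tool servo_tool, never from a script. Its argument "plan" is a list that holds one entry, the list of rows, each a list of 7 numbers: the gripper command: -1 is fully open, 1 is shut, values between are in proportion, then the shift along the world's x, y, z in units of 40 mm (1.0 is 40 mm), then the turn, a rotation vector about the world's x, y, z in units of 5 degrees (1.0 is 5 degrees). A call has 1 to 5 rows; each row shifts and turns the commanded pose from where the row before left it; what a row does not reach is not made up. A row lasts 1/12 s, in which the tool goes at most 41.7 mm and 7.16 degrees, less where a joint would pass 70% of its speed; a pose out of reach is approached as far as the arm can. A call is refused whole if a number of a shift passes 1 or a number of a turn 1, either way. A call with a gripper value outside its range is refused whole. The fingers move at their own pace and stop on an object; the grip force is fixed at half the most. Time passes only in rows, so rows that do not move let the fingers close. It gives the time, the measured TCP pose, the force, the opening and the grip force at its end, in the units of the state.
- readout.get_obs(): the state, without advancing time (a new reading comes with each control period).
- vision.get_image(name): name is "scene" or "side" or "wrist"; returns the picture (420x560x3 uint8, red, green, blue); there is no depth.
- vision.camera_params(name): a dict with "fx", "fy", "cx", "cy" (pixels), "D" ([k1, k2, p1, p2, k3] as OpenCV has them; the pictures are not rectified), "rvec" (rotation vector, rad) and "tvec" (3), from world to camera coordinates, as OpenCV has them; the wrist camera has in their place "hand_eye" (4x4, takes a point from camera to tool coordinates, whose origin is the TCP and whose axes are the flange's). Camera axes: x right, y down, z forward; pixel columns grow to the right and rows downward; lengths in mm; the calibration is good to about 2 mm. A picture is of the moment at which its call begins: read the wrist's pose just before it. camera_params takes no time and is no camera call.
- close_job(): hands the job in; it is judged then, once.
The state is a dict: "t": time; "qpos": joint angles; "qvel": joint speeds; "joint_torque": joint torques, N m; "ee_pos": TCP position; "orientation": TCP orientation; "ft_force": force on the tool from outside, world axes, zero at the start; "moment": the same for the moment, N m; "width": finger opening in mm; "grasp_force": force on a finger pad.
Only numpy, scipy, OpenCV 4.12 (cv2) and the standard library are available. Lean on these libraries where they do the work, as an engineer would, in place of code of your own. Each camera call takes 0.05 s, during which the arm holds its last target. There are 200 camera calls.

## Working session

There is one attempt and no reset: what is moved stays moved. The work goes in short steps, Python scripts to look and compute and a tool call to move; the robot and the scene stay as the last step left them, time stands still between calls to the robot, and variables do not carry over. Pictures are saved under pics/ and viewed, at most 13 in all, crops included, and the job is handed in when it is done.

Besides the shell and the picture viewer there is one more tool, called as name(argument=value, ...), one argument or row to a line, values as JSON. servo_tool: Moves the arm, as the interface text tells. Its arguments: {"type":"object","properties":{"plan":{"type":"array"}},"required":["plan"]}

```bash
ls; mkdir -p pics
python3 - <<'E'
from workcell import readout, vision
import cv2
o=readout.get_obs();print({k:o[k] for k in('t','ee_pos','orientation','width')})
for n in('scene','side','wrist'):
    cv2.imwrite(f'pics/{n}0.png',vision.get_image(n)[:,:,::-1]);print(n,vision.camera_params(n))
E
```

```text
pics
{'t': 0.0, 'ee_pos': array([256.25153164, 569.57203765, 301.92118489]), 'orientation': array([-6.59130202e-01, -3.07134525e+00,  2.29992764e-03]), 'width': 87.71905101163719}
scene {'fx': 437.42848530866905, 'fy': 437.42848530866905, 'cx': 277.3933150606496, 'cy': 213.12132839920054, 'D': array([0.01027013, 0.        , 0.        , 0.        , 0.        ]), 'rvec': array([ 1.07435776,  2.57788968, -0.78491605]), 'tvec': array([ 500.29063374, -221.15509401, 1686.36049329])}
side {'fx': 473.89927965028687, 'fy': 473.89927965028687, 'cx': 284.2333551730129, 'cy': 204.23120896542173, 'D': array([-0.06673618,  0.        ,  0.        ,  0.        ,  0.        ]), 'rvec': array([ 2.1737658 , -0.56755644,  0.29186566]), 'tvec': array([-594.1909504 ,  143.03961036, 1192.55555513])}
wrist {'fx': 371.66367458593805, 'fy': 371.66367458593805, 'cx': 277.0759664088635, 'cy': 210.41726857665617, 'D': array([-0.05491092,  0.        ,  0.        ,  0.        ,  0.        ]), 'hand_eye': array([[ 4.31317849e-04, -9.60237462e-01, -2.79184224e-01,
         7.75919611e+01],
       [ 9.99999751e-01,  5.70302511e-04, -4.16599808e-04,
         6.21638846e-02],
       [ 5.59254207e-04, -2.79183975e-01,  9.60237468e-01,
        -8.32709162e+01],
       [ 0.00000000e+00,  0.00000000e+00,  0.00000000e+00,
         1.00000000e+00]])}
```

View pics/scene0.png

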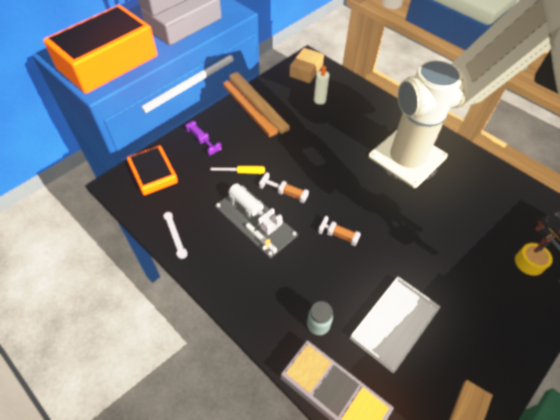

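View pics/side0.png

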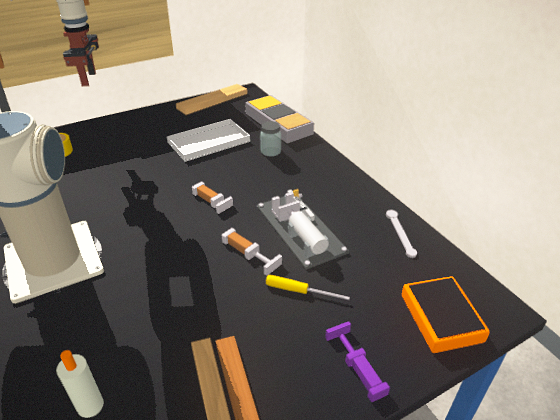

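The scene image shows two brown-handled keys. One is at scene (285,188) / side (250,248) with a long shank, the other at scene (340,231) / side (212,196) with a short one. A purple decoy sits at scene (203,137). The long-shank one fits the description, so I'll measure it and confirm in one crop.

```bash
cat > h.py <<'E'
import numpy as np, cv2
from workcell import readout, vision
from scipy.spatial.transform import Rotation as R
def cam(n,o=None):
    p=vision.camera_params(n);K=np.array([[p['fx'],0,p['cx']],[0,p['fy'],p['cy']],[0,0,1]])
    if n=='wrist':
        T=np.eye(4);T[:3,:3]=R.from_rotvec(o['orientation']).as_matrix();T[:3,3]=o['ee_pos']
        M=T@p['hand_eye'];Rw,c=M[:3,:3],M[:3,3]
    else:
        Rm=R.from_rotvec(p['rvec']).as_matrix();Rw=Rm.T;c=-Rm.T@p['tvec']
    return K,p['D'],Rw,c
def cast(C,uv,z):
    K,D,Rw,c=C;q=cv2.undistortPoints(np.array(uv,float).reshape(-1,1,2),K,D)[:,0]
    d=np.c_[q,np.ones(len(q))]@Rw.T
    return c+d*((z-c[2])/d[:,2])[:,None]
def proj(C,P):
    K,D,Rw,c=C;return cv2.projectPoints(np.array(P,float).reshape(-1,1,3),R.from_matrix(Rw.T).as_rotvec(),-Rw.T@c,K,D)[0][:,0]
def tri(Cs,uvs):
    A=np.zeros((3,3));b=np.zeros(3)
    for (K,D,Rw,c),uv in zip(Cs,uvs):
        q=cv2.undistortPoints(np.array([[uv]],float),K,D)[0,0];d=Rw@np.r_[q,1];d/=np.linalg.norm(d)
        P=np.eye(3)-np.outer(d,d);A+=P;b+=P@c
    return np.linalg.solve(A,b)
E
cat > m1.py <<'E'
from h import *
np.set_printoptions(precision=1,suppress=True)
cs,cd=cam('scene'),cam('side')
I={n:cv2.imread(f'pics/{n}0.png') for n in('scene','side')}
for n,c in(('scene',cs),('side',cd)):
    h=cv2.cvtColor(I[n],cv2.COLOR_BGR2HSV)
    m=cv2.inRange(h,(4,90,60),(14,220,220))
    k,l,s,ce=cv2.connectedComponentsWithStats(m)
    for i in range(1,k):
        if s[i,4]>60: print(n,s[i],ce[i],cast(c,ce[i],16)[0])
print('tray scene',cast(cs,[(400,278),(439,303),(391,369),(351,337)],25))
print('tray side',cast(cd,[(167,138),(236,121),(250,136),(184,159)],25))
print('long foot', cast(cs,[(265,181)],14),cast(cd,[(273,264)],14))
print('plate scene',cast(cs,[(216,206),(245,190),(298,232),(272,256)],10))
print('plate side',cast(cd,[(257,205),(293,193),(348,251),(311,267)],10))
print('pp', proj(cs,[[0,0,0]]))
a=cv2.resize(I['scene'][165:265,205:370],None,fx=4.6,fy=4.6,interpolation=2)[:, :790]
cv2.imwrite('pics/c1.png',cv2.resize(I['side'][180:280,180:360],None,fx=4.4,fy=4.4,interpolation=2));cv2.imwrite('pics/c2.png',a)
E
python3 m1.py
```

```text
scene [ 49   7  93  52 203] [95.1 37.4] [  447.5 -1456.8    16. ]
scene [ 47  46  35  44 349] [63.  66.6] [  664.3 -1370.5    16. ]
scene [224  79  56  59 596] [250.3 108.5] [ 260.7 -601.6   16. ]
scene [127 144  52  53 424] [151.5 169.2] [ 741.2 -622.4   16. ]
scene [284 190  16  10  85] [291.4 194.6] [ 460.8 -179.2   16. ]
scene [333 231  19  12 100] [341.8 236.6] [468.3  59.5  16. ]
scene [534 238  16  14  77] [541.4 243.8] [ 21.6 545.3  16. ]
scene [359 376  46  44 560] [383.9 393.9] [770.  457.2  16. ]
side [ 63  28  26  20 278] [76.3 38.5] [ 363.2 1699.7   16. ]
side [ 63  55  26  31 300] [78.1 66. ] [ 300.1 1284.6   16. ]
side [197 187  15  16  92] [203.6 195.5] [438.6  49.5  16. ]
side [228 236  18  18 125] [236.3 245.1] [ 432.1 -191.2   16. ]
side [ 215  336   45   84 1252] [236.3 384.5] [ 263.  -552.1   16. ]
side [228 341  13  41  77] [233.6 359.6] [ 282.1 -498.8   16. ]
tray scene [[461.1 287.5  25. ]
 [446.1 419.6  25. ]
 [706.4 432.   25. ]
 [714.6 296.9  25. ]]
tray side [[448.2 411.   25. ]
 [710.6 408.5  25. ]
 [706.7 284.3  25. ]
 [453.1 253.2  25. ]]
long foot [[ 483.1 -290.2   14. ]] [[ 483.3 -295.6   14. ]]
plate scene [[ 680.2 -334.    10. ]
 [ 560.6 -313.8   10. ]
 [ 555.5  -58.4   10. ]
 [ 682.3  -55.7   10. ]]
plate side [[ 558.8  -59.7   10. ]
 [ 679.3  -59.5   10. ]
 [ 676.5 -344.4   10. ]
 [ 562.5 -346.8   10. ]]
pp [[407.3 155.7]]
```

View pics/c1.png

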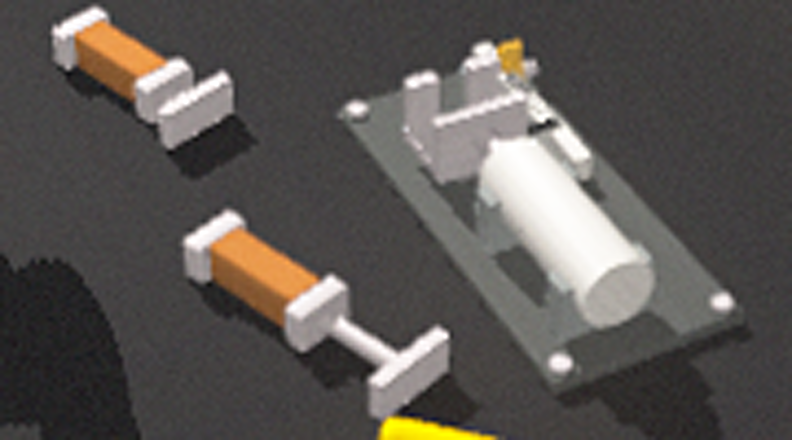

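Crop: the lower key, around crop (300,300), has the long bare shank, so it is the long key. The short key is above left at (145,75). The claw with its brass marker is at (510,55) in the crop. Now moving over the long key.

servo_tool(
  plan=[
    [[-1,0.24,-0.96,0,0,0,-0.47],[-1,0.24,-0.96,0,0,0,-0.47],[-1,0.24,-0.96,0,0,0,-0.47],[-1,0.24,-0.96,0,0,0,-0.47],[-1,0.24,-0.96,0,0,0,-0.47]],
  ],
)

```text
t: 0.57
ee_pos: [304.3, 376.1, 302.4]
orientation: [-0.972, -2.987, 0.001]
ft_force: [0.9, 0.1, -0.8]
width: 87.6
grasp_force: 0.0
```

servo_tool(
  plan=[
    [[-1,0.24,-0.96,0,0,0,-0.47],[-1,0.24,-0.96,0,0,0,-0.47],[-1,0.24,-0.96,0,0,0,-0.47],[-1,0.24,-0.96,0,0,0,-0.47],[-1,0.24,-0.96,0,0,0,-0.47]],
  ],
)

```text
t: 0.98
ee_pos: [352.2, 184.2, 302.7]
orientation: [1.273, 2.872, 0.0]
ft_force: [-0.0, 0.0, 0.2]
width: 87.6
grasp_force: 0.0
```

servo_tool(
  plan=[
    [[-1,0.24,-0.96,0,0,0,-0.47],[-1,0.24,-0.96,0,0,0,-0.47],[-1,0.24,-0.96,0,0,0,-0.47],[-1,0.24,-0.96,0,0,0,-0.47],[-1,0.24,-0.96,0,0,0,-0.47]],
  ],
)

```text
t: 1.4
ee_pos: [400.3, -8.0, 302.8]
orientation: [1.561, 2.726, 0.0]
ft_force: [0.9, 0.6, 0.3]
width: 87.6
grasp_force: 0.0
```

servo_tool(
  plan=[
    [[-1,0.24,-0.96,-0.4,0,0,-0.47],[-1,0.24,-0.96,-0.4,0,0,-0.47],[-1,0.24,-0.96,-0.4,0,0,-0.47],[-1,0.24,-0.96,-0.4,0,0,-0.47],[-1,0.24,-0.96,-0.4,0,0,-0.47]],
  ],
)

```text
t: 1.82
ee_pos: [447.2, -195.5, 223.8]
orientation: [1.832, 2.552, 0.0]
ft_force: [1.2, 0.3, 0.4]
width: 87.9
grasp_force: 0.0
```

Run:
```python
from h import *
o=readout.get_obs();im=vision.get_image('wrist')[:,:,::-1]
o=readout.get_obs()
cv2.imwrite('pics/w1.png',im);np.savez('w1.npz',ee_pos=o['ee_pos'],orientation=o['orientation'])
print(o['t'],o['ee_pos'],o['orientation'],o['qpos'])
```

```text
1.8667 [ 448.77037662 -200.30292632  221.6397937 ] [ 1.83679419e+00  2.54699551e+00 -2.09519426e-03] [-0.44329156  0.34959399  1.9809439  -0.00215345  0.80995009 -0.76302918]
```

View pics/w1.png

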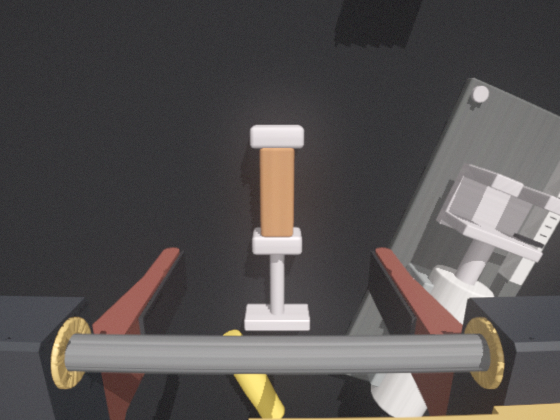

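The wrist view confirms the long key: brown handle at (277,192), long bare shank, and foot at (277,317), nearly aligned with the tool. Part of the gauge claw shows at (500,215).

Run:
```python
from h import *
np.set_printoptions(precision=1,suppress=True)
o=dict(np.load('w1.npz'));c=cam('wrist',o);im=cv2.imread('pics/w1.png')
h=cv2.cvtColor(im,cv2.COLOR_BGR2HSV);m=cv2.inRange(h,(4,90,60),(16,220,240));m[:,:240]=0;m[:,320:]=0;m[260:]=0
r=cv2.minAreaRect(max(cv2.findContours(m,0,2)[0],key=cv2.contourArea));print(r)
b=cast(c,cv2.boxPoints(r),28);print(b, b.mean(0))
g=cast(c,[(277.5,127),(277.5,316),(277.5,329),(277.5,305)],28);print(g)
d=g[2]-g[0];print('heading',np.degrees(np.arctan2(d[1],d[0])),np.linalg.norm(np.diff(g,axis=0),axis=1))
Rm=R.from_rotvec(o['orientation']).as_matrix();print('tool y deg',np.degrees(np.arctan2(Rm[1,1],Rm[0,1])),'tool z',Rm[:,2]*100)
```

```text
((276.5, 191.5), (87.0, 35.0), 90.0)
[[ 421.2 -162.6   28. ]
 [ 445.8 -154.4   28. ]
 [ 468.3 -219.1   28. ]
 [ 442.  -227.9   28. ]] [ 444.3 -191.    28. ]
[[ 429.4 -143.8   28. ]
 [ 479.1 -292.8   28. ]
 [ 483.2 -305.    28. ]
 [ 475.7 -282.7   28. ]]
heading -71.55190737558584 [157.1  12.9  23.5]
tool y deg 18.404628713186554 tool z [   0.    -0.2 -100. ]
```

servo_tool(
  plan=[
    [[-1,0.0,-0.12,-0.9,0,0,0],[-1,0,0,-0.9,0,0,0],[-1,0,0,-0.9,0,0,0],[-1,0,0,-0.7,0,0,0],[-1,0,0,0,0,0,0]],
  ],
)

```text
t: 2.28
ee_pos: [444.4, -197.0, 84.0]
orientation: [-1.824, -2.547, 0.003]
ft_force: [-1.0, 0.2, 0.4]
width: 87.8
grasp_force: 0.0
```

servo_tool(
  plan=[
    [[1,0,0,0,0,0,0],[1,0,0,0,0,0,0],[1,0,0,0,0,0,0],[1,0,0,0,0,0,0],[1,0,0,0,0,0,0]],
  ],
)

```text
t: 2.7
ee_pos: [448.1, -198.5, 90.2]
orientation: [1.827, 2.552, 0.001]
ft_force: [0.4, -0.8, -0.4]
width: 58.1
grasp_force: 0.0
```

servo_tool(
  plan=[
    [[1,0,0,0,0,0,0],[1,0,0,0,0,0,0],[1,0,0,0,0,0,0],[1,0,0,0,0,0,0],[1,0,0,0,0,0,0]],
  ],
)

```text
t: 3.12
ee_pos: [447.3, -198.2, 88.7]
orientation: [1.829, 2.554, 0.0]
ft_force: [0.3, 0.9, 2.9]
width: 26.1
grasp_force: 30.0
```

Run:
```python
from h import *
for i in range(3):
    vision.get_image('side');o=readout.get_obs();print(o['t'],o['ee_pos'],o['ft_force'],o['moment'])
```

```text
3.1667 [ 447.3007037  -198.22378947   88.63340747] [-0.57366833  0.20946014  1.5886435 ] [0.01387666 0.01671848 0.00797942]
3.2167 [ 447.3460939  -198.22209218   88.66681486] [-0.22617483  0.52987069  2.49293538] [0.05936159 0.01177649 0.0312878 ]
3.2667 [ 447.33436317 -198.24326707   88.64266419] [0.12962713 0.28305291 2.30171924] [0.04497356 0.02418539 0.02074131]
```

servo_tool(
  plan=[
    [[-1,0,0,0,0,0,0],[-1,0,0,0,0,0,0],[-1,0.08,-0.24,-0.12,0,0,0],[-1,0,0,0,0,0,0],[1,0,0,0,0,0,0]],
  ],
)

```text
t: 3.68
ee_pos: [450.6, -208.4, 83.5]
orientation: [-1.83, -2.553, 0.0]
ft_force: [-0.3, -0.9, -0.2]
width: 47.9
grasp_force: 0.0
```

servo_tool(
  plan=[
    [[1,0,0,0,0,0,0],[1,0,0,0,0,0,0],[1,0,0,0,0,0,0],[1,0,0,0,0,0,0],[1,0,0,0,0,0,0]],
  ],
)

```text
t: 4.1
ee_pos: [450.4, -207.7, 83.8]
orientation: [-1.829, -2.554, 0.0]
ft_force: [0.4, 0.8, -1.3]
width: 25.5
grasp_force: 30.0
```

servo_tool(
  plan=[
    [[1,0,0,0,0,0,0],[1,0,0,0,0,0,0],[1,0,0,0,0,0,0],[1,0,0,0,0,0,0],[1,0,0,0,0,0,0]],
  ],
)

```text
t: 4.52
ee_pos: [450.4, -207.7, 83.8]
orientation: [-1.829, -2.554, -0.0]
ft_force: [-1.0, 1.5, -0.2]
width: 26.0
grasp_force: 30.0
```

servo_tool(
  plan=[
    [[1,0,0,0.2,0,0,0],[1,0,0,0.5,0,0,0],[1,0,0,0.6,0,0,0],[1,0,0,0.6,0,0,0],[1,0,0,0.6,0,0,0]],
  ],
)

```text
t: 4.93
ee_pos: [449.8, -207.5, 184.8]
orientation: [-1.828, -2.553, 0.0]
ft_force: [0.1, 0.5, -4.5]
width: 25.6
grasp_force: 30.0
```

servo_tool(
  plan=[
    [[1,0.4,0.1,0,0,0,-0.74],[1,0.4,0.1,0,0,0,-0.74],[1,0.4,0,0,0,0,-0.74],[1,0.4,0,0,0,0,-0.74],[1,0.4,0,0,0,0,-0.74]],
  ],
)

```text
t: 5.35
ee_pos: [530.6, -199.5, 184.0]
orientation: [-2.219, -2.223, 0.001]
ft_force: [-0.6, 0.0, -5.8]
width: 26.0
grasp_force: 30.0
```

servo_tool(
  plan=[
    [[1,0,0,0,0,0,0],[1,0,0,0,0,0,0],[1,0,0,0,0,0,0],[1,0,0,0,0,0,0]],
  ],
)

```text
t: 5.68
ee_pos: [529.1, -199.6, 183.5]
orientation: [-2.214, -2.226, 0.001]
ft_force: [0.1, 0.5, -4.9]
width: 25.7
grasp_force: 30.0
```

Run:
```python
from h import *
o=readout.get_obs();im=vision.get_image('wrist')[:,:,::-1]
cv2.imwrite('pics/w2.png',im);np.savez('w2.npz',ee_pos=o['ee_pos'],orientation=o['orientation'])
Rm=R.from_rotvec(o['orientation']).as_matrix();print('tool y deg',np.degrees(np.arctan2(Rm[1,1],Rm[0,1])))
print(o['t'],o['ee_pos'],o['orientation'],o['ft_force'],o['moment'],o['width'])
```

```text
tool y deg 0.3218218382029832
5.6833 [ 529.12363485 -199.60949644  183.51744178] [-2.21402565e+00 -2.22649536e+00  1.23397113e-03] [ 0.1183118   0.49365095 -4.85576514] [-0.03925476  0.03623803 -0.00031009] 25.65641253346178
```

View pics/w2.png

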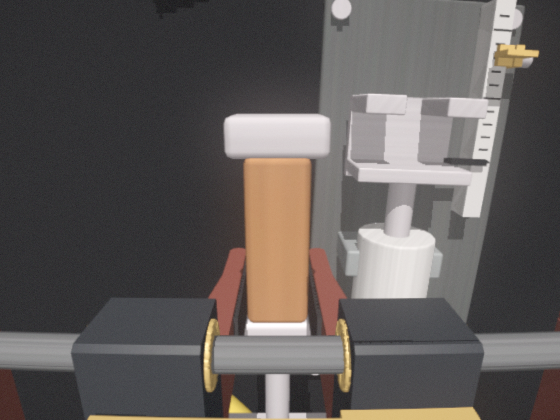

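The held key looks level and aligned. The claw prong tops are near (380,103) and (455,107), the back-wall top at (409,172), the black pointer near (465,161) and the brass marker at (515,55). I'll enlarge to get clean edges.

Run:
```python
import cv2
im=cv2.imread('pics/w2.png')[30:200,330:550]
cv2.imwrite('pics/c3.png',cv2.resize(im,None,fx=3.5,fy=3.5,interpolation=cv2.INTER_CUBIC))
```

```text
(no output)
```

View pics/c3.png

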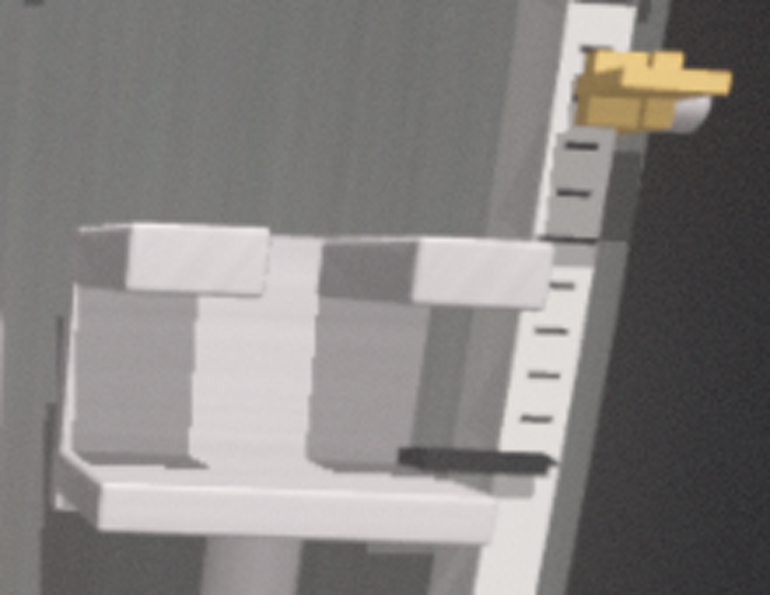

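Run:
```python
from h import *
np.set_printoptions(precision=1,suppress=True)
o=dict(np.load('w2.npz'));c=cam('wrist',o)
def P(uv,z): return cast(c,np.array(uv)/3.5+[330,30]-0.35,z)
L=P([(132,224),(270,228),(266,296),(128,290)],69);Rr=P([(418,238),(553,243),(549,308),(414,300)],69)
W=P([(105,482),(495,500),(490,545),(98,530)],65)
print(L,Rr,W,sep='\n')
for a,b in((L[0],Rr[1]),(L[3],Rr[2]),(W[0],W[1]),(W[3],W[2])): print('cross deg',np.degrees(np.arctan2(*(b-a)[[1,0]])))
print('gap mid',(L[1:3].mean(0)+Rr[[0,3]].mean(0))/2)
for z in(30,40,45,48): print(z,'pointer',P([(400,458),(553,462)],z)[:,:2].ravel(),'brass top edge, front',P([(620,52),(660,52),(660,95),(725,70),(725,95),(600,98),(600,130)],z)[:,:2])
```

```text
[[ 573.8 -117.5   69. ]
 [ 594.2 -117.8   69. ]
 [ 594.5 -127.5   69. ]
 [ 573.8 -126.9   69. ]]
[[ 616.5 -118.7   69. ]
 [ 637.2 -119.    69. ]
 [ 638.  -128.4   69. ]
 [ 617.  -127.7   69. ]]
[[ 573.1 -156.3   65. ]
 [ 635.9 -158.5   65. ]
 [ 636.2 -165.8   65. ]
 [ 572.5 -164.    65. ]]
cross deg -1.3075292050166196
cross deg -1.3280876041816143
cross deg -1.9804373881207276
cross deg -1.6372894137178753
gap mid [ 605.6 -122.9   69. ]
30 pointer [ 635.4 -157.1  664.7 -157.5] brass top edge, front [[666.2 -86. ]
 [673.4 -85.7]
 [674.5 -92.8]
 [685.8 -88.2]
 [686.5 -92.3]
 [663.7 -93.6]
 [664.5 -98.9]]
40 pointer [ 630.9 -155.7  658.9 -156. ] brass top edge, front [[660.4 -87.5]
 [667.3 -87.3]
 [668.3 -94. ]
 [679.1 -89.6]
 [679.8 -93.6]
 [658.  -94.9]
 [658.7 -99.9]]
45 pointer [ 628.6 -154.9  656.  -155.2] brass top edge, front [[ 657.5  -88.3]
 [ 664.2  -88. ]
 [ 665.2  -94.6]
 [ 675.8  -90.3]
 [ 676.4  -94.2]
 [ 655.1  -95.5]
 [ 655.8 -100.4]]
48 pointer [ 627.3 -154.5  654.3 -154.8] brass top edge, front [[ 655.7  -88.8]
 [ 662.4  -88.5]
 [ 663.4  -95. ]
 [ 673.8  -90.8]
 [ 674.4  -94.6]
 [ 653.4  -95.8]
 [ 654.1 -100.7]]
```

servo_tool(
  plan=[
    [[1,0.39,0.78,0,0,0,-0.07],[1,0.39,0.78,0,0,0,-0.07],[1,0.39,0.78,0,0,0,-0.07],[1,0.39,0.78,0,0,0,-0.07],[1,0.39,0.78,0,0,0,-0.07]],
  ],
)

```text
t: 6.15
ee_pos: [608.3, -42.7, 183.8]
orientation: [-2.25, -2.192, 0.001]
ft_force: [0.1, 0.6, -5.0]
width: 25.8
grasp_force: 30.0
```

servo_tool(
  plan=[
    [[1,0,0,0,0,0,0],[1,0,0,0,0,0,0],[1,0,0,0,0,0,0],[1,0,0,0,0,0,0],[1,0,0,0,0,0,0]],
  ],
)

```text
t: 6.57
ee_pos: [607.7, -45.0, 183.7]
orientation: [-2.251, -2.191, 0.001]
ft_force: [-0.2, -0.2, -3.8]
width: 25.8
grasp_force: 30.0
```

Run:
```python
from h import *
o=readout.get_obs();im=vision.get_image('wrist')[:,:,::-1];s=vision.get_image('side')[:,:,::-1];s2=vision.get_image('scene')[:,:,::-1]
cv2.imwrite('pics/w3.png',im);cv2.imwrite('pics/side3.png',s);cv2.imwrite('pics/scene3.png',s2)
Rm=R.from_rotvec(o['orientation']).as_matrix();print('tool y deg',np.degrees(np.arctan2(Rm[1,1],Rm[0,1])),o['ee_pos'],Rm[:,2])
a=cv2.resize(s[150:275,230:350],None,fx=3.3,fy=3.3,interpolation=2);b=cv2.resize(s2[150:275,200:320],None,fx=3.3,fy=3.3,interpolation=2)
cv2.imwrite('pics/c4.png',np.hstack([a,b]))
```

```text
tool y deg -1.5576022301594588 [607.74609891 -44.97560556 183.71242536] [-7.11431181e-04 -2.88682643e-05 -9.99999747e-01]
```

View pics/c4.png

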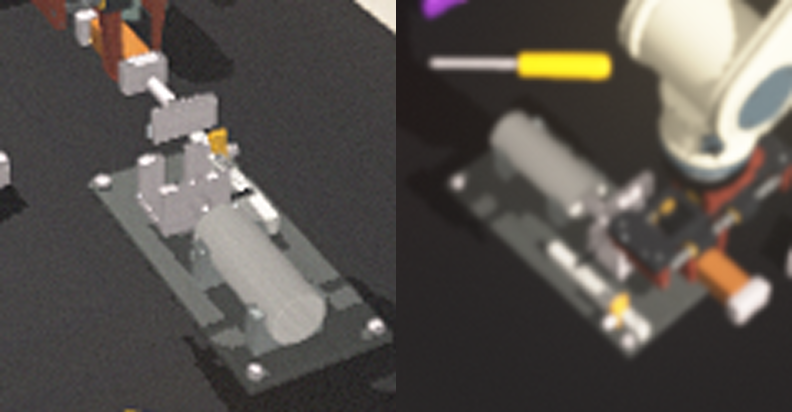

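The side crop shows the foot at crop (185,118), just above the claw. I'll check that against the prediction before lowering.

Run:
```python
from h import *
c=cam('side')
p=proj(c,[[605,-143.2,114],[605-28,-148,128],[605+28,-148,128],[605.2,-122.9,69]]);print((p-[230,150])*3.3)
```

```text
[[183.75267576 118.65504081]
 [156.31421276 117.27181732]
 [217.01502198  97.888496  ]
 [171.2595177  150.02661393]]
```

servo_tool(
  plan=[
    [[1,0,0.02,-0.4,0,0,0],[1,0,0,-0.4,0,0,0],[1,0,0,-0.3,0,0,0],[1,0,0,-0.2,0,0,0],[1,0,0,-0.2,0,0,0]],
  ],
)

```text
t: 7.13
ee_pos: [608.3, -43.3, 123.0]
orientation: [-2.25, -2.192, 0.001]
ft_force: [-0.4, -0.1, -4.4]
width: 26.0
grasp_force: 30.0
```

servo_tool(
  plan=[
    [[1,0,0,-0.1,0,0,0],[1,0,0,-0.06,0,0,0],[1,0,0,0,0,0,0],[1,0,0,0,0,0,0]],
  ],
)

```text
t: 7.47
ee_pos: [608.7, -43.0, 117.7]
orientation: [2.249, 2.192, 0.001]
ft_force: [0.4, 0.5, -4.8]
width: 25.6
grasp_force: 30.0
```

servo_tool(
  plan=[
    [[1,0,0.1,-0.04,0,0,0],[1,0,0.2,0,0,0,0],[1,0.01,0.2,0,0,0,0],[1,0.01,0.2,0,0,0,0],[1,0.01,0.2,0,0,0,0]],
  ],
)

```text
t: 7.88
ee_pos: [610.0, -6.8, 116.3]
orientation: [2.248, 2.192, -0.0]
ft_force: [0.9, -8.6, -4.1]
width: 25.8
grasp_force: 30.0
```

servo_tool(
  plan=[
    [[1,0,0.2,0,0,0,0],[1,0,0.2,0,0,0,0],[1,0.01,0.1,0,0,0,0],[1,0,0,0,0,0,0],[1,0,0,0,0,0,0]],
  ],
)

```text
t: 8.3
ee_pos: [610.4, 12.7, 116.2]
orientation: [2.247, 2.193, -0.001]
ft_force: [1.1, -9.8, -4.1]
width: 25.8
grasp_force: 30.0
```

```bash
cat > m4.py <<'E'
from h import *
import sys
o=readout.get_obs();s=vision.get_image('side')[:,:,::-1];s2=vision.get_image('scene')[:,:,::-1];w=vision.get_image('wrist')[:,:,::-1]
n=sys.argv[1]
cv2.imwrite(f'pics/side{n}.png',s);cv2.imwrite(f'pics/scene{n}.png',s2);cv2.imwrite(f'pics/w{n}.png',w)
print(o['t'],o['ee_pos'],o['ft_force'],o['width'])
a=cv2.resize(s[165:240,250:335],None,fx=4.6,fy=4.6,interpolation=2);b=cv2.resize(s2[190:265,215:300],None,fx=4.6,fy=4.6,interpolation=2)
cv2.imwrite(f'pics/c{n}.png',np.hstack([a,b]))
E
python3 m4.py 5
```

```text
8.3 [610.41186029  12.69796276 116.21877931] [ 1.13043702 -9.77705687 -4.08291739] 25.831995944029998
```

View pics/c5.png

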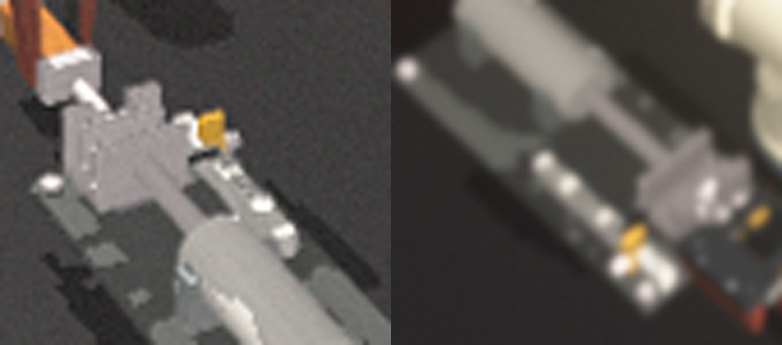

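Side crop: the claw is pulled out with the foot in it, and the brass marker at (210,128) is still ahead of the claw wall. I'll cross-check the marker by triangulation before the last 17 mm.

Run:
```python
from h import *
C=[cam('side'),cam('scene')];np.set_printoptions(precision=1,suppress=True)
for t in '05':
  uv=[]
  for n,box in(('side',(285,180,310,200)),('scene',(258,232,280,252))):
    im=cv2.imread(f'pics/{n}{t}.png');h=cv2.cvtColor(im,cv2.COLOR_BGR2HSV)
    x0,y0,x1,y1=box;s=h[y0:y1,x0:x1];m=cv2.inRange(s,(14,100,90),(32,255,255))
    k,l,st,ce=cv2.connectedComponentsWithStats(m);i=1+np.argmax(st[1:,4]);uv.append(ce[i]+[x0,y0]);print(n,st[i],uv[-1])
  print('marker',tri(C,uv),cast(C[0],[uv[0]],42),cast(C[1],[uv[1]],42))
# claw wall in side5: top-left corner and top-right corner tower crop coords
q=cv2.imread('pics/w5.png');h=cv2.cvtColor(q,cv2.COLOR_BGR2HSV);m=cv2.inRange(h,(14,120,90),(32,255,255));m[380:]=0;k,l,st,ce=cv2.connectedComponentsWithStats(m);print([ (s,c) for s,c in zip(st[1:],ce[1:]) if s[4]>30])
```

```text
side [ 8  8  6  9 42] [295.9 192.1]
scene [ 7  7  6  6 23] [267.4 241.6]
marker [667.5 -92.9  39.2] [[666.2 -96.8  42. ]] [[667.9 -91.3  42. ]]
side [ 8  8  6  9 44] [295.7 192.2]
scene [ 7  6  6  8 30] [267.3 241.2]
marker [666.7 -94.   39.9] [[665.7 -96.9  42. ]] [[667.1 -92.7  42. ]]
[]
```

servo_tool(
  plan=[
    [[1,0,0.1,0,0,0,0],[1,0.01,0.1,0,0,0,0],[1,0,0.1,0,0,0,0],[1,0,0.1,0,0,0,0],[1,0,0,0,0,0,0]],
  ],
)

```text
t: 8.87
ee_pos: [610.9, 28.5, 116.2]
orientation: [2.247, 2.192, -0.001]
ft_force: [2.3, -13.6, -5.4]
width: 25.8
grasp_force: 30.0
```

servo_tool(
  plan=[
    [[1,0,0,0,0,0,0],[1,0,0,0,0,0,0],[1,0,0,0,0,0,0],[1,0,0,0,0,0,0],[1,0,0,0,0,0,0]],
  ],
)

```text
t: 9.28
ee_pos: [610.9, 27.9, 116.2]
orientation: [2.247, 2.192, -0.001]
ft_force: [1.4, -12.8, -4.6]
width: 25.8
grasp_force: 30.0
```

```bash
python3 m4.py 6
```

```text
9.2833 [610.89951778  27.87905441 116.21465931] [  1.42963468 -12.82487825  -4.55085242] 25.79530073147782
```

View pics/c6.png

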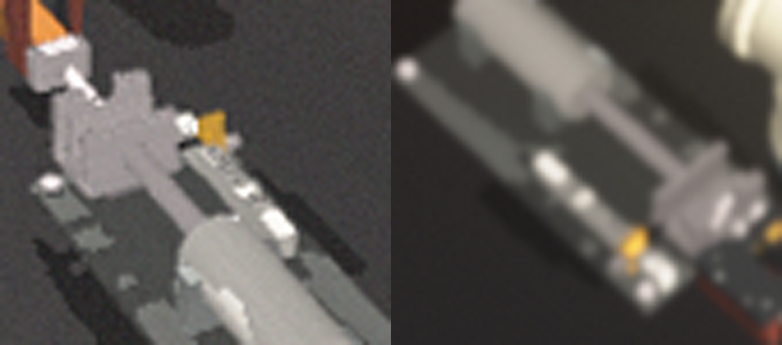

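Run:
```python
from h import *
np.set_printoptions(precision=0,suppress=True)
for n,off in(('side',(250,165)),('scene',(215,190))):
  for p in(59,62.5,66):
    print(n,p,((proj(cam(n),[[573,-164+p,65],[637,-166+p,65],[656,-156.3+p,46],[665,-93,46]])-off)*4.6).ravel())
# displacement of claw: phase corr style template match of wall between 5 and 6 / 0
a=cv2.imread('pics/scene0.png',0);b=cv2.imread('pics/scene6.png',0)
```

```text
side 59 [ 85. 145. 179. 117. 197. 125. 206. 117.]
side 62.5 [ 83. 142. 176. 114. 195. 122. 206. 117.]
side 66 [ 80. 139. 174. 111. 192. 119. 206. 117.]
scene 59 [322. 128. 256. 180. 247. 219. 242. 230.]
scene 62.5 [325. 131. 260. 183. 250. 222. 242. 230.]
scene 66 [329. 134. 263. 186. 254. 225. 242. 230.]
```

The pointer is within about 1 mm of the marker by geometry, and the force (12.8 N, about 64 mm) agrees. Nudging 1 mm and holding.

servo_tool(
  plan=[
    [[1,0,0.03,0,0,0,0],[1,0,0,0,0,0,0],[1,0,0,0,0,0,0],[1,0,0,0,0,0,0],[1,0,0,0,0,0,0]],
  ],
)

```text
t: 9.85
ee_pos: [610.9, 29.1, 116.2]
orientation: [2.247, 2.192, -0.001]
ft_force: [1.8, -13.3, -5.1]
width: 25.7
grasp_force: 30.0
```

servo_tool(
  plan=[
    [[1,0,0,0,0,0,0],[1,0,0,0,0,0,0],[1,0,0,0,0,0,0],[1,0,0,0,0,0,0],[1,0,0,0,0,0,0]],
  ],
)

```text
t: 10.27
ee_pos: [610.9, 29.0, 116.2]
orientation: [2.247, 2.192, -0.001]
ft_force: [1.4, -12.7, -5.6]
width: 25.9
grasp_force: 30.0
```

servo_tool(
  plan=[
    [[1,0,0,0,0,0,0],[1,0,0,0,0,0,0],[1,0,0,0,0,0,0],[1,0,0,0,0,0,0],[1,0,0,0,0,0,0]],
  ],
)

```text
t: 10.68
ee_pos: [610.9, 29.0, 116.2]
orientation: [2.247, 2.192, -0.001]
ft_force: [1.7, -12.9, -5.0]
width: 25.9
grasp_force: 30.0
```

servo_tool(
  plan=[
    [[1,0,0,0,0,0,0],[1,0,0,0,0,0,0],[1,0,0,0,0,0,0],[1,0,0,0,0,0,0],[1,0,0,0,0,0,0]],
  ],
)

```text
t: 11.1
ee_pos: [610.9, 29.0, 116.2]
orientation: [2.247, 2.192, -0.001]
ft_force: [2.3, -12.8, -4.8]
width: 26.0
grasp_force: 30.0
```

servo_tool(
  plan=[
    [[1,0,0,0,0,0,0],[1,0,0,0,0,0,0],[1,0,0,0,0,0,0],[1,0,0,0,0,0,0],[1,0,0,0,0,0,0]],
  ],
)

```text
t: 11.52
ee_pos: [610.9, 29.1, 116.2]
orientation: [2.247, 2.192, -0.001]
ft_force: [1.5, -12.6, -4.4]
width: 25.7
grasp_force: 30.0
```

servo_tool(
  plan=[
    [[1,0,-0.1,0,0,0,0],[1,-0.01,-0.2,0,0,0,0],[1,0,-0.2,0,0,0,0],[1,-0.01,-0.2,0,0,0,0],[1,0,-0.2,0,0,0,0]],
  ],
)

```text
t: 11.93
ee_pos: [610.0, -6.5, 116.2]
orientation: [2.248, 2.192, -0.0]
ft_force: [0.2, -8.5, -4.1]
width: 26.3
grasp_force: 30.0
```

servo_tool(
  plan=[
    [[1,-0.01,-0.2,0,0,0,0],[1,0,-0.2,0,0,0,0],[1,-0.01,-0.15,0,0,0,0],[1,0,-0.1,0,0,0,0],[1,0,0,0,0,0,0]],
  ],
)

```text
t: 12.35
ee_pos: [609.2, -32.3, 116.3]
orientation: [2.249, 2.191, 0.0]
ft_force: [0.6, -4.0, -4.5]
width: 25.5
grasp_force: 30.0
```

servo_tool(
  plan=[
    [[1,-0.01,-0.1,0,0,0,0],[1,0,-0.1,0,0,0,0],[1,0,-0.05,0,0,0,0],[1,0,0,0,0,0,0],[1,0,0,0,0,0,0]],
  ],
)

```text
t: 12.77
ee_pos: [608.1, -41.4, 115.6]
orientation: [-2.249, -2.192, 0.0]
ft_force: [0.6, 0.4, -4.8]
width: 26.0
grasp_force: 30.0
```

```bash
python3 m4.py 7
```

```text
12.7667 [608.12558739 -41.44238671 115.60241902] [ 0.55718223  0.37452178 -4.82792954] 26.04207062032186
```

servo_tool(
  plan=[
    [[1,0,0,0.2,0,0,0],[1,0,0,0.4,0,0,0],[1,0,0,0.6,0,0,0],[1,0,0,0.8,0,0,0],[1,0,0,0.8,0,0,0]],
  ],
)

```text
t: 13.33
ee_pos: [607.8, -41.6, 228.8]
orientation: [-2.249, -2.192, 0.002]
ft_force: [0.5, 0.0, -4.0]
width: 25.7
grasp_force: 30.0
```

```bash
python3 m4.py 8
python3 - <<'E'
from h import *
c=cam('side')
print(((proj(c,[[605,-140,158],[573,-164,65],[637,-166,65]])-[250,165])*4.6))
a=cv2.imread('pics/side0.png',0).astype(int);b=cv2.imread('pics/side8.png',0).astype(int)
print('claw diff home vs now',np.abs(a-b)[190:225,272:305].mean(),np.abs(a-cv2.imread('pics/side6.png',0))[190:225,272:305].mean())
from h import *
print('jar base',cast(cam('scene'),[(320,328)],0),cast(cam('side'),[(270,152)],0))
E
```

```text
13.3333 [607.76854269 -41.59429043 228.81328527] [ 0.49372289  0.04850858 -3.95503356] 25.679505000040827
[[162.29207917  30.56962972]
 [133.01607499 198.69310432]
 [229.1401112  168.25728312]]
claw diff home vs now 14.012987012987013 49.44935064935065
jar base [[749.22754576 211.91381349   0.        ]] [[736.75065263 193.09205105   0.        ]]
```

servo_tool(
  plan=[
    [[1,-0.05,0.5,0,0,0,0.92],[1,-0.05,0.5,0,0,0,0.92],[1,-0.05,0.5,0,0,0,0.92],[1,-0.05,0.5,0,0,0,0.92],[1,-0.05,0.5,0,0,0,0.92]],
  ],
)

```text
t: 13.9
ee_pos: [597.1, 59.0, 225.9]
orientation: [-1.761, -2.598, 0.003]
ft_force: [-0.8, 0.7, -4.2]
width: 26.0
grasp_force: 30.0
```

servo_tool(
  plan=[
    [[1,-0.05,0.5,0,0,0,0.92],[1,-0.05,0.5,0,0,0,0.92],[1,-0.05,0.5,0,0,0,0.92],[1,-0.05,0.5,0,0,0,0.92],[1,-0.05,0.5,0,0,0,0.92]],
  ],
)

```text
t: 14.32
ee_pos: [587.0, 158.9, 225.8]
orientation: [-1.207, -2.897, 0.003]
ft_force: [0.3, 0.1, -4.8]
width: 25.9
grasp_force: 30.0
```

servo_tool(
  plan=[
    [[1,-0.05,0.5,0,0,0,0.92],[1,-0.05,0.5,0,0,0,0.92],[1,-0.05,0.5,0,0,0,0.92],[1,-0.05,0.5,0,0,0,0.92],[1,-0.05,0.5,0,0,0,0.92]],
  ],
)

```text
t: 14.73
ee_pos: [577.1, 258.8, 225.6]
orientation: [-0.605, -3.08, 0.003]
ft_force: [-0.2, -1.1, -4.5]
width: 25.5
grasp_force: 30.0
```

servo_tool(
  plan=[
    [[1,-0.05,0.5,0,0,0,0.92],[1,-0.05,0.5,0,0,0,0.92],[1,-0.05,0.4,0,0,0,0.92],[1,-0.05,0.4,0,0,0,0.84],[1,0,0,0,0,0,0]],
  ],
)

```text
t: 15.15
ee_pos: [569.0, 332.4, 225.7]
orientation: [-0.114, -3.137, 0.001]
ft_force: [-0.5, 0.7, -4.9]
width: 26.1
grasp_force: 30.0
```

Run:
```python
from h import *
vision.get_image('side');o=readout.get_obs();im=vision.get_image('wrist')[:,:,::-1]
cv2.imwrite('pics/w9.png',im);np.savez('w9.npz',ee_pos=o['ee_pos'],orientation=o['orientation'])
Rm=R.from_rotvec(o['orientation']).as_matrix();print('tool y deg',np.degrees(np.arctan2(Rm[1,1],Rm[0,1])))
print(o['t'],o['ee_pos'],o['qpos'],o['width'])
```

```text
tool y deg 85.62015236204581
15.2 [569.16714757 331.0190146  225.73604159] [ 5.08664867e-01  5.60052811e-01  1.60051347e+00  1.02116565e-04
  9.84074749e-01 -9.85743276e-01] 25.87628779917437
```

View pics/w9.png

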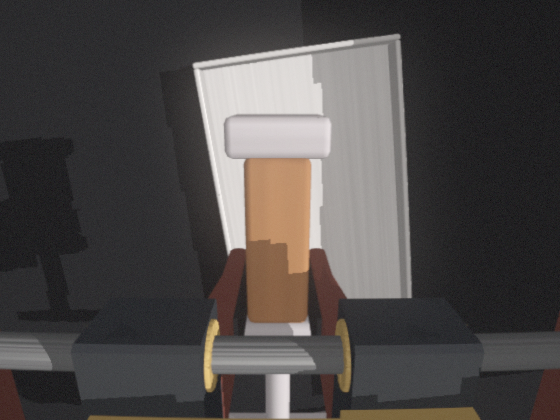

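Wrist view: the tray's near rim runs from (196,66) to (399,39), with its sides through (228,245) and (410,295). The key is held level over it.

Run:
```python
from h import *
np.set_printoptions(precision=1,suppress=True)
o=dict(np.load('w9.npz'));c=cam('wrist',o)
p=cast(c,[(195,66),(400,38),(228,245),(411,295)],25);print(p,np.linalg.norm(p[0]-p[1]))
for a,b in((0,2),(1,3)): d=p[b]-p[a];print('long side deg',np.degrees(np.arctan2(d[1],d[0])))
d=p[0]-p[1];print('short side deg',np.degrees(np.arctan2(d[1],d[0])))
m=(p[0]+p[1])/2;n=np.array([d[1],-d[0],0])/np.linalg.norm(d);ctr=m+125*n;print('centre',ctr,'n',n,'TCP target',ctr-17*n)
```

```text
[[460.8 279.7  25. ]
 [452.6 427.8  25. ]
 [600.  288.3  25. ]
 [657.8 439.8  25. ]] 148.30645322640402
long side deg 3.5434359521955128
long side deg 3.343407205684428
short side deg -86.85638960261939
centre [331.9 346.9  25. ] n [-1.  -0.1  0. ] TCP target [348.9 347.8  25. ]
```

servo_tool(
  plan=[
    [[1,-0.06,0.36,0,0,0,0.77],[1,-0.06,0.36,0,0,0,0.77],[1,0,0,0,0,0,0],[1,0,0,-0.5,0,0,0],[1,0,0,-0.7,0,0,0]],
  ],
)

```text
t: 15.67
ee_pos: [567.1, 358.8, 181.5]
orientation: [-0.084, 3.136, 0.003]
ft_force: [1.0, 0.6, -5.3]
width: 26.0
grasp_force: 30.0
```

servo_tool(
  plan=[
    [[1,0,0,-0.7,0,0,0],[1,0,0,-0.5,0,0,0],[1,0,0,-0.4,0,0,0],[1,0,0,-0.3,0,0,0],[1,0,0,0,0,0,0]],
  ],
)

```text
t: 16.08
ee_pos: [564.3, 357.0, 100.6]
orientation: [0.085, -3.136, 0.005]
ft_force: [-0.4, -0.2, -4.3]
width: 26.0
grasp_force: 30.0
```

servo_tool(
  plan=[
    [[1,0,0,-0.1,0,0,0],[1,0,0,-0.1,0,0,0],[1,0,0,0,0,0,0],[1,0,0,0,0,0,0]],
  ],
)

```text
t: 16.42
ee_pos: [566.0, 359.1, 96.6]
orientation: [-0.088, 3.139, 0.001]
ft_force: [0.2, 0.1, -4.4]
width: 25.6
grasp_force: 30.0
```

servo_tool(
  plan=[
    [[1,0,0,-0.1,0,0,0],[1,0,0,-0.06,0,0,0],[1,0,0,0,0,0,0],[1,0,0,0,0,0,0]],
  ],
)

```text
t: 16.75
ee_pos: [565.5, 359.0, 89.3]
orientation: [0.088, -3.14, 0.0]
ft_force: [-0.1, 0.3, -5.5]
width: 25.8
grasp_force: 30.0
```

servo_tool(
  plan=[
    [[1,0,0,-0.03,0,0,0],[1,0,0,0,0,0,0],[1,0,0,0,0,0,0]],
  ],
)

```text
t: 17.0
ee_pos: [565.7, 359.0, 88.2]
orientation: [-0.088, 3.14, 0.0]
ft_force: [-0.1, 0.7, -4.5]
width: 25.8
grasp_force: 30.0
```

servo_tool(
  plan=[
    [[1,0,0,-0.03,0,0,0],[1,0,0,0,0,0,0],[1,0,0,0,0,0,0]],
  ],
)

```text
t: 17.25
ee_pos: [565.8, 359.1, 87.8]
orientation: [-0.088, 3.14, 0.0]
ft_force: [-2.8, -1.7, 4.0]
width: 25.5
grasp_force: 30.0
```

Touchdown: the z force has gone from −4.5 to +4 N. Releasing.

servo_tool(
  plan=[
    [[0.2,0,0,0,0,0,0],[0,0,0,0,0,0,0],[0,0,0,0,0,0,0],[0,0,0,0,0,0,0],[0,0,0,0,0,0,0]],
  ],
)

```text
t: 17.67
ee_pos: [565.8, 359.0, 87.0]
orientation: [-0.088, 3.14, 0.0]
ft_force: [-1.2, 0.2, -1.1]
width: 43.8
grasp_force: 0.0
```

servo_tool(
  plan=[
    [[0,0,0,0.2,0,0,0],[0,0,0,0.5,0,0,0],[0,0,0,0.9,0,0,0],[0,0,0,0.9,0,0,0],[0,0,0,0.9,0,0,0]],
  ],
)

```text
t: 18.08
ee_pos: [565.4, 358.8, 224.6]
orientation: [0.088, -3.14, 0.001]
ft_force: [0.4, 0.2, -0.3]
width: 43.7
grasp_force: 0.0
```

servo_tool(
  plan=[
    [[0,-0.5,0,0.5,0,0,0],[0,-0.5,0,0.5,0,0,0],[0,0,0,0,0,0,0],[0,0,0,0,0,0,0],[0,0,0,0,0,0,0]],
  ],
)

```text
t: 18.5
ee_pos: [525.9, 358.9, 262.8]
orientation: [-0.089, 3.14, -0.0]
ft_force: [0.4, 0.3, 0.6]
width: 43.9
grasp_force: 0.0
```

Run:
```python
from h import *
o=readout.get_obs();im=vision.get_image('wrist')[:,:,::-1]
cv2.imwrite('pics/w10.png',im);print(o['t'],o['ee_pos'],o['ft_force'],o['grasp_force'],o['width'])
```

```text
18.5 [525.87544177 358.93498815 262.80266458] [0.38833152 0.25079554 0.56279855] 0.0 43.865194598689065
```

View pics/w10.png

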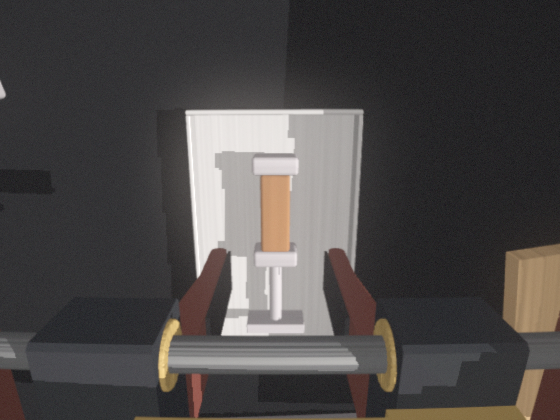

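The key lies flat and centred in the tray, handle at (276,212) and foot at (276,321), with the gripper clear. Handing in.

```bash
python3 -c "
from workcell import close_job
print(close_job())"
```

```text
the job is handed in; nothing more can be done
None
```

I ran the pull test and handed it in, but no verdict came back: the long key was hooked, pulled to the marker (about 63 mm by my measurement, not read directly off the pointer), held for over 2 s, eased home, and laid flat and released in the tray.

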